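# Set the prover's vent hatch on the middle hole of its stay

## Robot

A 6-joint arm with a two-finger parallel gripper is mounted at the origin on the work surface. World frame = base frame: x ahead of the robot, y to its left, z up, the work surface at z = 0. Lengths are in m, angles in rad, forces in N, time in s.
With the tool pointing down it reaches from about 0.35 to 0.975 m from the base axis. Payload 4.9 kg.
Tool frame: the origin (TCP) lies midway between the tips of the shut fingers; the grasp point (between the pads) lies manip.grasp_offset behind it (manip.grasp_offset is the distance from the TCP to the grasp point, in m); z points along the fingers, y is the line along which they close (so a half turn about z gives the same grasp; the last joint's range is limited). The gripper opens to 85 mm and grips with 20 to 120 N. Pads are 22 mm wide; open, the fingers measure 114 mm over their backs; the gripper's body (76 mm by 85 mm) begins 54 mm behind the grasp point. The pads swing forward as they close: fully open they stand 13 mm farther back than shut.
Start: joints at [1.022, 0.053, 1.613, -0, 1.476, -0.119], TCP at [0.26, 0.568, 0.231] pointing down, gripper open.
Joint ranges: [-3.01, 3.01], [-1.01, 2.22], [0.06, 2.58], [-1.02, 4.17], [0.09, 2.62], [-3.14, 3.14]. Speed limits (rad/s): [2.57, 2.57, 3.14, 3.14, 3.14, 3.14].

## Interface

Orientations are given as a rotation vector (axis times angle).
In Python, from station import manip gives the robot as it stands. Calls block until the motion is done:
- manip.move_to(position, orientation): joint-space move of the TCP to a pose.
- manip.move_linear(position, ori=None, speed=0.15, stop_force=None): straight line of the TCP; ori=None keeps the orientation; speed is the mean speed in m/s. With stop_force (N) it stops when the force on the tool has changed by that much, and returns True; else False.
- manip.movej(angles): joint-space move.
- manip.move_gripper(opening): finger opening in m; the grip force is fixed at half the most; returns when the fingers have stopped.
- manip.wait(seconds).
- manip.inverse_kinematics(position, orientation): joint angles nearest the present ones, or None.
- manip.grab_frame(name): name is "side" or "top" or "wrist"; returns a dict with "pixels" (400x640x3 uint8, red, green, blue), "camera_matrix" (3x3 intrinsics, pixels), "R" (3x3) and "t" (3): a world point X has camera coordinates R X + t; the wrist camera has in their place "mount" (4x4, takes a point from camera to tool coordinates, whose origin is the TCP and whose axes are the flange's). Camera axes: x right, y down, z forward; pixel columns grow to the right and rows downward; lengths in m; the calibration is good to about 2 mm. A picture is of the moment at which its call begins: read the wrist's pose just before it. There is no depth.
A pose or a line that the arm cannot do raises manip.IKError and nothing moves.
- manip.finish_job(): hands the job in; it is judged then, once.
Trained networks look in the newest picture that a camera, given by its name, has taken for a name from the list of things; names that differ only in an ending like _2 or _b are one class to them, and where a whole thing is asked for, a point or a joint stands for the part that bears it (a point fixed in the world has none). Each returns a list of dicts, best first, with "p" (0 to 1); they miss things now and then, are a little off and sometimes report something else, mostly with a low value. They report only what shows in the picture. A call takes as long as a camera call.
- manip.masks_of(camera, target): "pixels" (400x640 bool, what is visible of it) and "point" ([column, row] in pixels, amid what is visible of it).
Readings, each from a call of its own:
- manip.read_time(): time.
- manip.read_joints(): joint angles.
- manip.read_qvel(): joint speeds.
- manip.read_joint_torque(): joint torques, N m.
- manip.read_position(): TCP position.
- manip.read_orientation(): TCP orientation.
- manip.read_contact_force(): force on the tool from outside, world axes, zero at the start.
- manip.read_moment(): the same for the moment, N m.
- manip.read_gripper_width(): finger opening in m.
- manip.read_gripper_force(): force on a finger pad.
Only numpy, scipy, OpenCV 4.12 (cv2) and the standard library are available. Lean on these libraries where they do the work, as an engineer would, in place of code of your own. Each camera call takes 0.05 s, during which the arm holds its last target. There are 200 camera calls.

## Task

Prop the proving cabinet's blue vent hatch open on its stay arm: lift the stay (black knob at its tail), draw the hatch open, and drop the middle (red-marked) hole over the brass peg so that the bar lies fully down and flat and holds the hatch. Use a light hand and feel for the peg, as it can stand anywhere along its slot and bends if forced; leave the tins, tools and crockery where they are, then let go.

Things in the scene. Friction and masses are not known exactly. Their poses are not given: they have to be found in the camera images.
- cabinet: bench-top proving cabinet of bright steel, 300 (x) x 460 (y) x 200 mm high. Origin: centre of its underside, on the table. Its front faces -x of its own frame; the hatch is in the front, upper left (+y half), white control panel beside it. Its top (height 200) is flat and carries the peg plate and two tins.
- hatch_axis (a point): a point on the upright hinge axis of the blue hatch (hatch 180 mm wide, 14 thick, at its left, +y, edge), at cabinet x -158, y +150 mm, at the height of the stay's underside (206 mm above the table). Its frame is parallel to the cabinet's.
- hatch (a joint): opening angle of the hatch, rad: 0 shut, grows as its free edge swings out towards -x of the cabinet (stop at 1.1). A spring always pulls it shut with 0.20 to 0.27 N m (about 1.5 N at the stay pivot). On the middle hole it stands between 0.38 and 0.60, as the peg's place in its slot decides.
- stay_swing (a joint): swing of the stay about the upright pivot on the hatch, rad, measured from the hatch: at 0 the bar stands square to the hatch, pointing back (+x at hatch 0); positive swings its tail towards +y of the cabinet. In the cabinet's frame the bar points at angle stay_swing - hatch. Turns easily. At the start the bar lies to the -y side of the peg.
- stay (a joint): lift of the stay, rad: 0 = bar lying flat, fully down (a stop at the pivot holds it there, 3 mm clear of the peg plate); grows as the knob end is raised about the pivot (stop at 0.7). The pivot is stiff: the bar stays at whatever height it is left and must be pressed down (about 0.5 to 1 N at the knob; about 2.5 N to lift).
- stay_pivot (a point): pivot of the stay on the hatch's top edge, 150 mm from the hatch's hinge axis, at the height of the bar's underside. x of its frame runs along the bar to the knob, z up out of the bar.
- hole_near (a point): underside centre of the white-marked hole nearest the pivot, 80 mm from it.
- hole_middle (a point): underside centre of the middle, red-marked hole: the one to use; 110 mm from the pivot. All holes are 11 mm wide, through the bar. The bar is aluminium, 210 long, 24 wide, 5 mm thick.
- hole_far (a point): underside centre of the white-marked hole farthest from the pivot, 140 mm from it.
- stay_knob (a point): grip point on the axis of the black knob on the stay's tail, 185 mm from the pivot: a round upright stem, 18 mm wide, rising 45 mm from the bar's top (height 211 to 256 mm when flat), with a 25 mm wide cap on it, 6 mm thick. The grip point is 27 mm above the bar's top; free on all sides, to be gripped from above.
- peg_plate: dark slotted plate, 52 (x) x 24 x 3 mm, on the cabinet's top at cabinet x -118, y +9. Origin: centre of its underside, axes as the cabinet's. A brass peg 8 mm wide (6.4 in its top 3 mm) stands to 19 mm above the origin in a rubber bush: it sinks 1 mm per 3 N and bears 20 N at most. It is clamped on the slot's line (x) within 10 mm before or behind the origin: not measured.
- tin_a: foil pie tin, 90 mm wide, 22 high, on the cabinet's top, rear left. Not to be moved. Origin: centre of its underside.
- tin_b: foil pie tin, 90 mm wide, 22 high, on the cabinet's top, rear right. Not to be moved.
- tin_c: foil pie tin, 90 mm wide, 22 high, on the table at the left. Not to be moved.
- cutter: blue round pastry cutter, 90 mm wide, 22 high, on the table at the right. Not to be moved.
- plate: white plate, 170 mm wide, 17 high, on the table at the left. Not to be moved.
- rolling_pin: white rolling pin, 240 mm long, 46 thick, lying on the table at the right. Not to be moved. Origin under its middle.

How it is judged:
By the outcome, as a careful person would: the job done as asked, in the order asked, and still so for the second after the job is handed in, with the robot touching nothing.
It also fails if it takes over 51 s, if anything falls off the work surface, if the arm or the gripper's body presses on something with over 40 N, if the wrist force passes 120 N, or if a joint passes its speed limit or range.

## Working session

There is one attempt and no reset: what is moved stays moved. The work goes in short steps, each a Python script; the robot and the scene stay as the last script left them, time stands still between calls to the robot, and variables do not carry over. Pictures are saved under pics/ and viewed, at most 10 in all, crops included, and the job is handed in when it is done.

```bash
mkdir -p pics; ls
python3 - <<'E'
from station import manip
import cv2,numpy as np
print(manip.read_time(),manip.grasp_offset,manip.read_orientation(),manip.read_contact_force())
ims=[]
for c in("side","top"):
    f=manip.grab_frame(c);cv2.imwrite(f"pics/{c}0.png",f["pixels"][:,:,::-1])
    print(c,f["camera_matrix"].tolist(),np.round(f["R"],4).tolist(),f["t"])
    for n in("cabinet","peg_plate","stay_knob","hatch","hole_middle","stay","tin_a"):
        print(n,[(round(m["p"],2),np.round(m["point"]).tolist(),int(m["pixels"].sum())) for m in manip.masks_of(c,n)])
E
```

```text
pics
0.0 0.0187 [-0.66985214 -3.06868426  0.00309378] [0.01159708 0.41573827 0.52644612]
side [[426.8316756435703, 0.0, 322.1155556565389], [0.0, 426.8316756435703, 200.60853649168055], [0.0, 0.0, 1.0]] [[-0.8385, -0.5444, 0.0241], [-0.316, 0.4498, -0.8353], [0.4439, -0.708, -0.5492]] [0.44696351 0.31715115 1.51158428]
cabinet [(0.94, [295.0, 191.0], 3848)]
peg_plate []
stay_knob [(0.74, [326.0, 175.0], 179)]
hatch [(0.63, [326.0, 178.0], 182)]
hole_middle [(0.71, [328.0, 177.0], 165)]
stay [(0.72, [324.0, 178.0], 165)]
tin_a [(0.95, [302.0, 323.0], 520), (0.83, [268.0, 198.0], 263), (0.69, [303.0, 163.0], 176)]
top [[459.294212039308, 0.0, 315.6670489969738], [0.0, 459.294212039308, 194.39687810660794], [0.0, 0.0, 1.0]] [[-0.0053, -1.0, 0.0007], [-0.999, 0.0052, -0.0443], [0.0443, -0.001, -0.999]] [-0.02230129  0.53090333  1.48060982]
cabinet [(0.78, [312.0, 166.0], 15861)]
peg_plate [(0.43, [314.0, 204.0], 150)]
stay_knob [(0.82, [334.0, 186.0], 597), (0.59, [359.0, 116.0], 782)]
hatch [(0.86, [328.0, 203.0], 893)]
hole_middle [(0.37, [249.0, 140.0], 730)]
stay [(0.7, [339.0, 187.0], 665)]
tin_a [(0.91, [359.0, 116.0], 859), (0.75, [177.0, 257.0], 570), (0.62, [248.0, 143.0], 760)]
```

Run:
```python
import cv2
a=cv2.imread("pics/top0.png")[70:260,200:440]
cv2.imwrite("pics/topc.png",cv2.resize(a,None,fx=3.1,fy=3.1,interpolation=cv2.INTER_CUBIC))
```

```text
(no output)
```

View pics/topc.png

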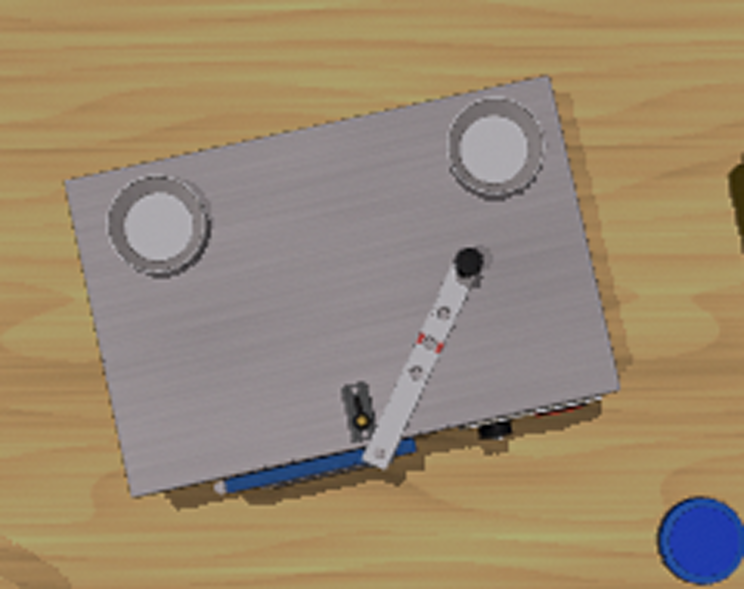

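View pics/side0.png

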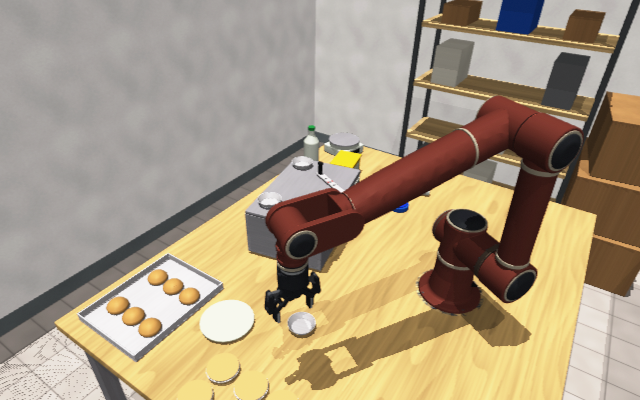

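The top view shows the cabinet turned by about 12°, with top corners at crop (65,181), (549,76), (619,390) and (133,496). The knob is at crop (469,262), the pivot at (380,455), the red hole at (430,342), and the peg near the hatch end of its plate at (361,421). The side view adds little, because the arm hides most of the hatch.

```bash
cat > h.py <<'E'
from station import manip
import cv2,numpy as np
from scipy.spatial.transform import Rotation as Ro
def ray(f,uv,T=None):
    K=f["camera_matrix"]; d=np.linalg.inv(K)@np.array([uv[0],uv[1],1.])
    if T is None: R=np.array(f["R"]);return -R.T@f["t"],R.T@d
    M=T@np.array(f["mount"]); return M[:3,3],M[:3,:3]@d
def at_z(f,uv,z,T=None):
    o,d=ray(f,uv,T); return o+d*(z-o[2])/d[2]
def tool():
    T=np.eye(4);T[:3,:3]=Ro.from_rotvec(manip.read_orientation()).as_matrix();T[:3,3]=manip.read_position();return T
def down(a,tilt=0.):
    """tool x along bar heading a (world), z down; tilted with bar lift"""
    return Ro.from_euler('z',a)*Ro.from_euler('y',-tilt)*Ro.from_euler('x',np.pi)
E
python3 - <<'E'
from h import *
f=manip.grab_frame("top")
g=lambda c,z:at_z(f,np.array(c)/3.1+[200,70],z)
P=np.array([g(c,.2)[:2] for c in[(65,181),(549,76),(619,390),(133,496)]])
print("corners",P.round(4).tolist(),"c",P.mean(0))
e=[P[0]-P[1],P[3]-P[2],P[0]-P[3],P[1]-P[2]]
print([(np.linalg.norm(v).round(4),np.arctan2(v[1],v[0]).round(4)) for v in e])
print("knob",g((469,262),.262),"piv",g((380,455),.211),"peg",g((361,421),.219),"mid",g((430,342),.211))
T=tool();w=manip.grab_frame("wrist");print(T.round(3).tolist(),np.round(w["mount"],4).tolist(),w["camera_matrix"][0,0])
E
```

```text
corners [[0.7126, 0.2446], [0.8081, -0.2025], [0.5172, -0.2634], [0.4227, 0.1815]] c [ 0.61515838 -0.00995516]
[(np.float64(0.4573), np.float64(1.7813)), (np.float64(0.4548), np.float64(1.7801)), (np.float64(0.2967), np.float64(0.2145)), (np.float64(0.2973), np.float64(0.2062))]
knob [ 0.62754313 -0.12211805  0.262     ] piv [ 0.45892548 -0.04398562  0.211     ] peg [ 0.48966517 -0.0269133   0.219     ] mid [ 0.56132131 -0.09006279  0.211     ]
[[-0.909, 0.417, 0.0, 0.26], [0.417, 0.909, 0.0, 0.568], [-0.0, 0.0, -1.0, 0.231], [0.0, 0.0, 0.0, 1.0]] [[-0.0007, -0.9635, -0.2678, 0.0677], [1.0, -0.0009, 0.0004, 0.0001], [-0.0006, -0.2678, 0.9635, -0.1427], [0.0, 0.0, 0.0, 1.0]] 353.2835384469927
```

```bash
cat >> h.py <<'E'
def barR(th,l=0.): return Ro.from_euler('z',th)*Ro.from_euler('y',-l)*Ro.from_euler('y',np.pi)
def cab2w(c,x,y,yaw): return c+np.array([[np.cos(yaw),-np.sin(yaw)],[np.sin(yaw),np.cos(yaw)]])@np.array([x,y])
E
python3 - <<'E'
from h import *
th=-0.434; u=np.array([np.cos(th),np.sin(th)])
k=np.array([.6275,-.122]); p=k-.07*u
manip.move_gripper(.06)
manip.move_to([*p,.36],barR(th).as_rotvec())
print(manip.read_time(),manip.read_joints())
T=tool();f=manip.grab_frame("wrist");np.savez("w1.npz",T=T,px=f["pixels"])
cv2.imwrite("pics/w1.png",f["pixels"][:,:,::-1])
for n in("peg_plate","stay_knob","stay","hatch"):
    print(n,[(round(m["p"],2),np.round(m["point"]).tolist(),int(m["pixels"].sum())) for m in manip.masks_of("wrist",n)])
E
```

```text
3.8833 [-2.91654085e-01 -1.18063648e-01  1.56912095e+00  2.26140674e-04
  1.69091427e+00 -1.42957487e+00]
peg_plate [(0.77, [360.0, 77.0], 1916)]
stay_knob [(0.75, [323.0, 157.0], 7864), (0.69, [411.0, 163.0], 121170)]
stay [(0.65, [325.0, 156.0], 7397)]
hatch [(0.65, [327.0, 125.0], 9023)]
```

View pics/w1.png

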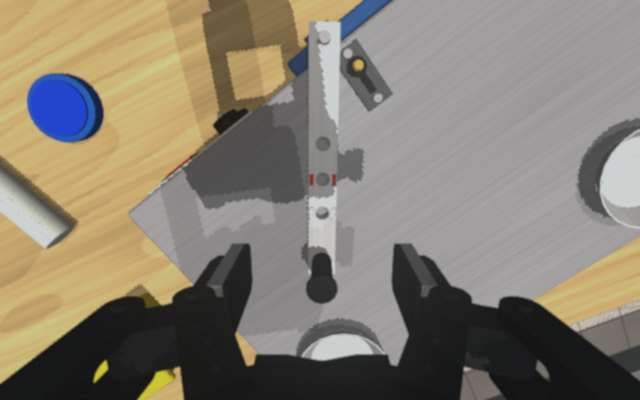

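The wrist view shows the pivot at (324,38), near hole (322,144), red hole (322,180), far hole (322,213), knob cap (321,288), and brass peg (358,65) at the hatch end of its slot (plate corners around (350,45) and (384,98)).

Run:
```python
from h import *
z=np.load("w1.npz");T=z["T"];f=manip.grab_frame("wrist")
px=z["px"].astype(int)
def blob(u,v,r,cond):
    s=px[v-r:v+r+1,u-r:u+r+1];m=cond(s);yy,xx=np.nonzero(m);return u-r+xx.mean(),v-r+yy.mean(),m.sum()
peg=blob(358,65,12,lambda s:(s[...,0]-s[...,2]>50))
cap=blob(321,288,17,lambda s:(s.sum(-1)<200))
print(peg,cap)
w=lambda uv,h:at_z(f,uv[:2],h,T)[:2]
P=w((324,38),.213);hm=w((322.3,179.5),.211);K=w((321,288),.262);G=w(peg,.2175)
hn=w((322.5,144),.211);hf=w((322.3,213),.211)
print("P",P,"hn",hn,"hm",hm,"hf",hf,"K",K,"peg",G)
d=lambda a,b:np.linalg.norm(a-b).round(4)
print(d(P,hn),d(P,hm),d(P,hf),d(P,K),"th",np.arctan2(*(hf-P)[::-1]))
```

```text
(np.float64(357.8878504672897), np.float64(64.67289719626169), np.int64(107)) (np.float64(321.14701986754966), np.float64(286.32185430463574), np.int64(755))
P [ 0.46351101 -0.0429163 ] hn [ 0.5357973  -0.07755911] hm [ 0.56286932 -0.09025421] hf [ 0.58988769 -0.1027433 ] K [ 0.6287006  -0.12193823] peg [ 0.49188369 -0.02771353]
0.0802 0.1101 0.1398 0.1831 th -0.44214386146295165
```

```bash
cat >> h.py <<'E'
A=np.array([.4322,.1038]); YAW=.21; P0=np.array([.4635,-.0429]); PEG=np.array([.4919,-.0277]); XK=.184; ZT=.013
def piv(h):
    r=P0-A; c,s=np.cos(-h),np.sin(-h); return A+np.array([[c,-s],[s,c]])@r
def pose(P,th,l,xk=XK):
    B=Ro.from_euler('z',th)*Ro.from_euler('y',-l)
    return np.array([*P,.206])+B.apply([xk,0,ZT]), barR(th,l).as_rotvec()
def solve(peg,D=.110):
    from scipy.optimize import brentq
    h=brentq(lambda h:np.linalg.norm(peg-piv(h))-D,.2,.9); v=peg-piv(h); return h,np.arctan2(v[1],v[0])
E
python3 - <<'E'
from h import *
h1,t1=solve(PEG);print("target",h1,t1)
th=-.442
p,o=pose(P0,th,0)
manip.move_linear(p+[0,0,.075],o,speed=.2)
print(manip.move_linear(p,o,speed=.12,stop_force=8),manip.read_position()-p,manip.read_contact_force())
manip.move_gripper(0.0)
print(manip.read_gripper_width(),manip.read_gripper_force(),manip.read_contact_force(),manip.read_time(),manip.read_joints())
for l in(.12,.25):
    p,o=pose(P0,th,l);print(manip.move_linear(p,o,speed=.05),manip.read_contact_force(),manip.read_moment())
f=manip.grab_frame("wrist");cv2.imwrite("pics/w2.png",f["pixels"][:,:,::-1]);print(manip.read_time())
E
```

```text
target 0.5489562394999491 0.09082995522339886
False [ 0.00042789 -0.0001101   0.00107306] [0.74129109 0.47565669 0.88723725]
0.021231941853563446 58.41043811291456 [ 0.6629881  -0.48124919  1.92589549] 6.0667 [-3.06718726e-01  9.80904226e-02  1.58434825e+00 -9.46222729e-05
  1.45724360e+00 -1.43549942e+00]
False [ 1.01911057 -0.46058255 -0.90067821] [-0.06591522 -0.0337357   0.06375601]
False [ 1.1245342  -0.49266373 -0.70013557] [-0.00543564 -0.07551722  0.04666193]
7.3417
```

View pics/w2.png

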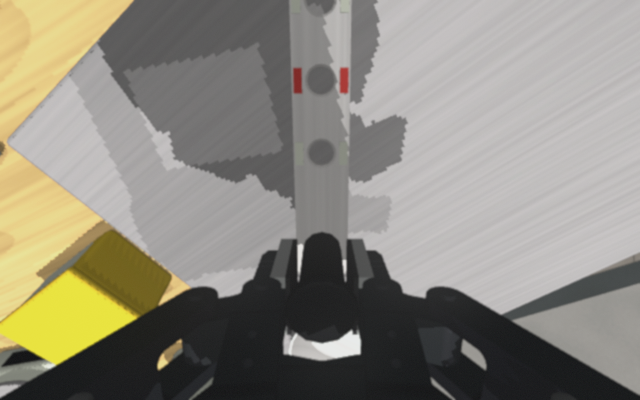

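The knob is gripped and the stay lifted. The red hole shows at (320,79) and the far hole at (321,152), with the bar straight in the gripper. Next I'll open the hatch with the bar kept beside the peg, then swing it over.

Run:
```python
from h import *
f=manip.grab_frame("wrist")
M=np.array(f["mount"])
for uv in((320.5,79.5),(321,152)):
    d=M[:3,:3]@np.linalg.inv(f["camera_matrix"])@[*uv,1];print("hole in tool",M[:3,3]+d*(.008-M[2,3])/d[2])
h1,t1=solve(PEG);l=.25
for h in np.linspace(0,h1,5)[1:]:
    manip.move_linear(*pose(piv(h),-.442,l),speed=.1)
print(manip.read_contact_force(),manip.read_time())
for t in np.linspace(-.442,t1,4)[1:]:
    manip.move_linear(*pose(piv(h1),t,l),speed=.1)
print(manip.read_contact_force(),manip.read_time(),manip.read_gripper_width())
manip.move_linear(*pose(piv(h1),t1,.17),speed=.04)
print(manip.read_contact_force())
T=tool();f=manip.grab_frame("wrist");np.savez("w3.npz",T=T);cv2.imwrite("pics/w3.png",f["pixels"][:,:,::-1]);print(manip.read_time())
g=manip.grab_frame("top");cv2.imwrite("pics/t3.png",cv2.resize(g["pixels"][140:240,260:380,::-1],None,fx=5,fy=5))
```

```text
hole in tool [ 0.07507106 -0.0002537   0.008     ]
hole in tool [ 4.55921831e-02 -8.77779523e-05  8.00000000e-03]
[ 1.93867004 -1.22727015 -0.89688958] 8.825
[ 1.52958232  1.13619779 -0.14837687] 10.2 0.021413111374141397
[3.07632711 0.08199558 0.10203854]
10.7667
```

View pics/w3.png

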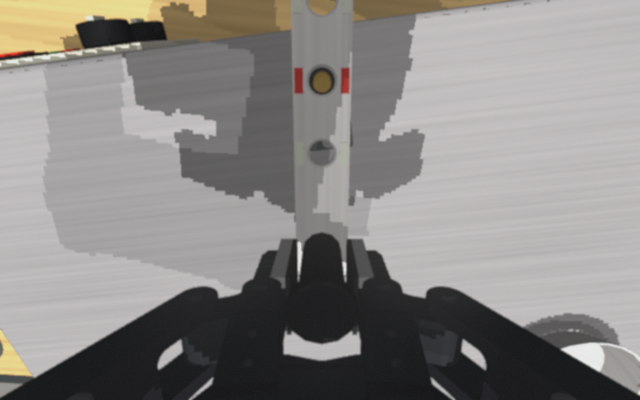

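The brass peg top shows through the red hole, peg at (322,81) and hole at (321,81), so the hole is centred over it. I'll refine the peg position from this picture and lower gently.

Run:
```python
from h import *
T=np.load("w3.npz")["T"];f=manip.grab_frame("wrist");px=f["pixels"].astype(int)
s=px[65:98,305:340];m=(s[...,0]-s[...,2]>40)&(s[...,1]-s[...,2]>15);yy,xx=np.nonzero(m)
uv=(305+xx.mean(),65+yy.mean());print(uv,m.sum())
G=at_z(f,uv,.219,T)[:2];h1,t1=solve(PEG)
u=np.array([np.cos(t1),np.sin(t1)])
p0,o=pose(piv(h1),t1,0); hole=p0[:2]-.075*u
d=G-hole;print("peg",G,"hole when flat",hole,"err along/lat",d@u,d@[-u[1],u[0]])
d=d if np.linalg.norm(d)<.003 else 0*d
Pc=piv(h1)+d
f0=manip.read_contact_force()
for l in(.14,.12,.10,.08,.06,.04,.02,.0):
    st=manip.move_linear(*pose(Pc,t1,l),speed=.025,stop_force=4)
    F=manip.read_contact_force()-f0
    print(l,st,F.round(2),(manip.read_position()[2]-.219)*1e3)
    if st: break
print(manip.read_time())
np.savez("st.npz",Pc=Pc,t1=t1)
f=manip.grab_frame("wrist");cv2.imwrite("pics/w4.png",f["pixels"][:,:,::-1])
```

```text
(np.float64(321.34397163120565), np.float64(82.55673758865248)) 282
peg [ 0.49128243 -0.02793324] hole when flat [ 0.49090412 -0.02779071] err along/lat 0.0003638211672584694 -0.00017626036698333686
0.14 False [-0.97 -0.27 -0.1 ] 25.261672039866372
0.12 False [-0.56  0.69 -0.67] 21.63082703859409
0.1 False [-0.95 -0.31 -1.32] 17.963767938413365
0.08 False [-0.43  0.11 -1.64] 14.3282125701166
0.06 False [ 0.46  0.03 -0.78] 10.671218474839511
0.04 False [ 0.01  0.93 -0.66] 7.020211480854161
0.02 False [ 0.26  0.02 -1.4 ] 3.3202028519398183
0.0 False [-1.31  0.53 -1.23] -0.006639034394601007
13.3417
```

View pics/w4.png

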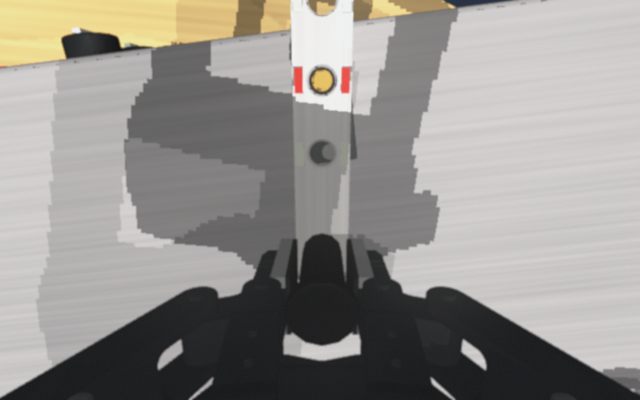

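The peg fills the red hole at (321,80) and the bar went down without resistance. Next: a light press to the stop, then release and check.

Run:
```python
from h import *
z=np.load("st.npz");p,o=pose(z["Pc"],float(z["t1"]),0)
f0=manip.read_contact_force()
print(manip.move_linear(p-[0,0,.003],speed=.008,stop_force=4),(manip.read_position()-p)*1e3,manip.read_contact_force()-f0)
manip.move_gripper(.06);manip.wait(.3)
q=manip.read_position()
print(manip.move_linear([*q[:2],q[2]+.09],speed=.12,stop_force=8),manip.read_contact_force())
u=np.array([np.cos(float(z["t1"])),np.sin(float(z["t1"]))])
manip.move_linear([*(q[:2]-.06*u),.36],speed=.2)
T=tool();f=manip.grab_frame("wrist");cv2.imwrite("pics/w5.png",f["pixels"][:,:,::-1]);np.savez("w5.npz",T=T);print(manip.read_time())
g=manip.grab_frame("side");cv2.imwrite("pics/s5.png",cv2.resize(g["pixels"][130:260,230:390,::-1],None,fx=4,fy=4))
```

```text
False [ 2.31653574e-01  1.49746889e-03 -2.55000838e+00] [0.80018724 0.73903926 2.32963615]
False [ 0.05395702 -0.16741219 -0.38490642]
16.175
```

View pics/w5.png

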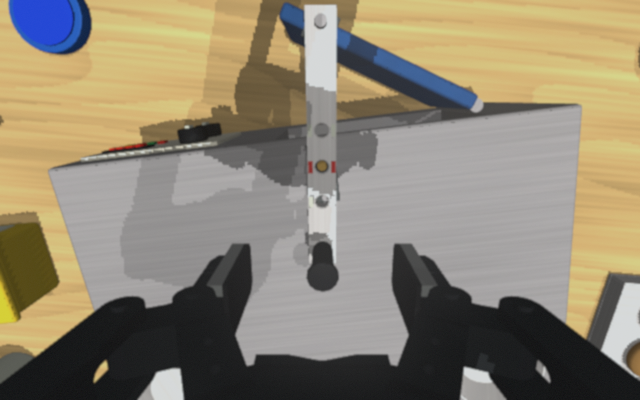

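View pics/s5.png

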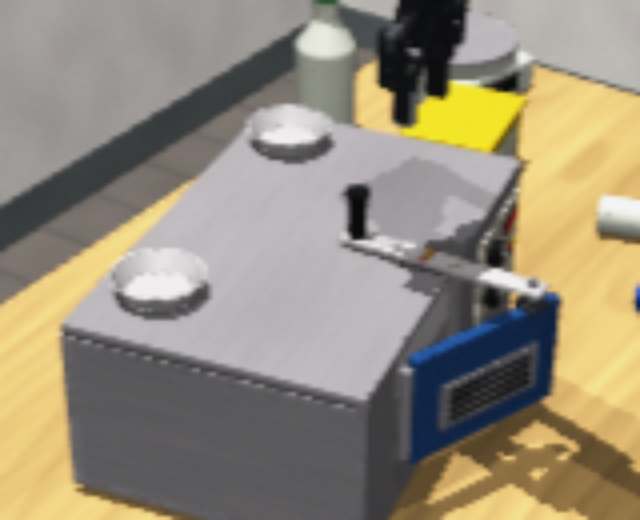

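The wrist view shows the peg in the red hole at (321,166) and the hatch held open. The side view shows the bar lying about flat. As a check on flatness, I'll press the knob cap lightly with shut fingers; fully down puts its top at 262 mm.

Run:
```python
from h import *
z=np.load("st.npz");t=float(z["t1"]);p,o=pose(z["Pc"],t,0)
f=manip.grab_frame("wrist");T=np.load("w5.npz")["T"]
print("hole",at_z(f,(321.5,166.5),.211,T),"knob",at_z(f,(322,274),.262,T),"grip was",p)
manip.move_gripper(0)
manip.move_linear([p[0],p[1],.28],speed=.2);manip.wait(.3)
for lim in(3,5):
    f0=manip.read_contact_force()
    st=manip.move_linear([p[0],p[1],.257],speed=.012,stop_force=lim)
    print(st,manip.read_position()[2],(manip.read_contact_force()-f0)[2]);
    if lim==3: manip.move_linear([p[0],p[1],.275],speed=.1);manip.wait(.3)
manip.move_linear([p[0],p[1],.36],speed=.15)
print(manip.read_time(),manip.read_contact_force())
T=tool();f=manip.grab_frame("wrist");cv2.imwrite("pics/w6.png",f["pixels"][:,:,::-1])
```

```text
hole [ 0.49340504 -0.0275161   0.211     ] knob [ 0.56524599 -0.02069607  0.262     ] grip was [ 0.56597327 -0.02113035  0.219     ]
True 0.2585109761444576 2.2845616653766143
False 0.25755266315548947 4.907873446943991
22.625 [ 0.11095125 -0.54123195 -0.04275731]
```

View pics/w6.png

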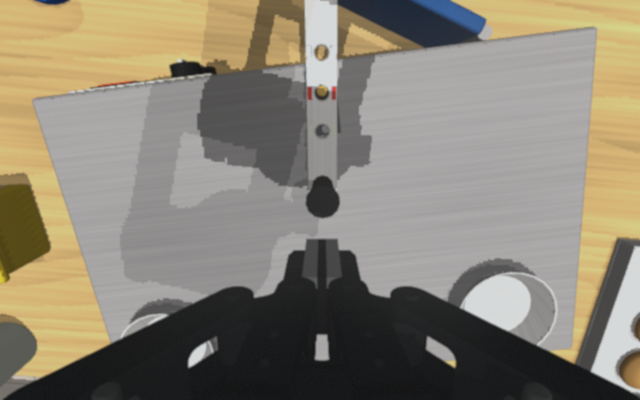

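Run:
```python
from station import manip
print(manip.finish_job())
```

```text
the job is handed in; nothing more can be done
None
```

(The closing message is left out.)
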